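Switch on the plate under the teapot with the bamboo stylus

ROBOT

A 7-joint arm with a two-finger parallel gripper is mounted at the origin on the work surface. World frame = base frame: x ahead of the robot, y to its left, z up, the work surface at z = 0. Lengths are in m, angles in rad, forces in N, time in s.
With the tool pointing down it reaches from about 0.4 to 0.925 m from the base axis. Payload 5.6 kg.
Tool frame: the origin (TCP) lies midway between the tips of the shut fingers; the grasp point (between the pads) lies 19 mm behind it (arm.grip_depth is the distance from the TCP to the grasp point, in m); y points along the fingers, x is the direction in which the jaws open and shut, and the axes are right-handed (so a half turn about y gives the same grasp; the last joint's range is limited). The gripper opens to 85 mm and grips with 20 to 120 N. Pads are 22 mm wide; open, the fingers measure 114 mm over their backs; the gripper's body (76 mm by 85 mm) begins 54 mm behind the grasp point. The pads swing forward as they close: fully open they stand 13 mm farther back than shut.
Start: joints at [-0.043, 0.468, -0.012, 1.603, 0.006, 1.071, -0.056], TCP at [0.65, -0, 0.231] pointing down, gripper open.
Joint ranges: [-2.53, 2.53], [-0.31, 2.02], [-1.57, 1.55], [0.28, 2.44], [-1.29, 4.43], [0.15, 1.84], [-2.92, 2.92]. Speed limits (rad/s): [2.57, 2.57, 3.14, 3.14, 3.14, 3.14, 3.14].

INTERFACE

Orientations are given as a unit quaternion [x, y, z, w].
In Python, from rig import arm gives the robot as it stands. The module is installed in compiled form; this text tells all that it offers.
- The arm moves only by the shell command python3 -m handwheel 'ROWS' [OPENING] [FORCE]. ROWS is JSON, a list of rows, each an object of numbers: "x", "y", "z": the shift along the tool's x, y, z as a fraction of full scale; "ax", "ay", "az": the turn, a rotation vector about the tool's x, y, z as a fraction of full scale. In form: [{"x": .., "y": .., "z": .., "ax": .., "ay": .., "az": ..}, ...]. A call has 1 to 8 rows; each row shifts and turns the commanded pose from where the row before left it, along the tool's axes as they then stand; what a row does not reach is not made up. Full scale, the value 1, is 0.1 m for a shift and pi rad for a turn. A row lasts 1/12 s, in which the tool goes at most 41.7 mm and 7.16 degrees, less where a joint would pass 70% of its speed; a pose out of reach is approached as far as the arm can. A call with a number of a shift or a turn outside -1 to 1 is refused whole. A call with a gripper value outside its range is refused whole. OPENING is the opening, from 0 (shut) to 1 (fully open), set as the call begins (- or left out, the last holds). The fingers move at their own pace and stop on an object; FORCE is the grip in N (left out, the last holds). Time passes only in rows, so rows that do not move let the fingers close. It gives the time, the measured TCP pose, the force and the opening at its end, in the units of the state.
- arm.get_obs(): the state, without advancing time (a new reading comes with each control period).
- arm.get_image(name): name is "scene" or "side" or "wrist"; returns a dict with "frame" (480x640x3 uint8, red, green, blue), "z_map" (480x640 float32, m along the optical axis (not along the pixel's ray), 0 where there is no reading), "K" (3x3 intrinsics, pixels), "rvec" (rotation vector, rad) and "tvec" (3), from world to camera coordinates, as OpenCV has them. Camera axes: x right, y down, z forward; pixel columns grow to the right and rows downward; lengths in m; the calibration is good to about 2 mm. A picture is of the moment at which its call begins.
- arm.sign_off(): hands the job in, once; it reports no verdict.
Trained networks look in a picture, given as the dict that the camera call returned (one of the last four; its "shot" number tells which), for a name from the list of things; names that differ only in an ending like _2 or _b are one class to them, and where a whole thing is asked for, a point or a joint stands for the part that bears it (a point fixed in the world has none). Each returns a list of dicts, best first, with "confidence" (0 to 1); they miss things now and then, are a little off and sometimes report something else, mostly with a low value. They report only what shows in the picture. A call takes as long as a camera call. They do not tell look-alikes from the thing itself.
- arm.look_for(picture, target): "point" ([x, y, z] in m, in world coordinates, good to about 4 mm: the middle of the surface that is visible of it).
- arm.regions_of(picture, target): "pixels" (480x640 bool, what is visible of it).
The state is a dict: "time": time; "joint_pos": joint angles; "qvel": joint speeds; "joint_efforts": joint torques, N m; "ee_pos": TCP position; "ee_rot": TCP orientation; "contact_force": force on the tool from outside, world axes, zero at the start; "wrist_torque": the same for the moment, N m; "opening": opening from 0.0 (shut) to 1.0 (fully open).
Only numpy, scipy, OpenCV 4.12 (cv2) and the standard library are available. Lean on these libraries where they do the work, as an engineer would, in place of code of your own. Each camera call takes 0.05 s, during which the arm holds its last target. There are 200 camera calls.

TASK

Take the bamboo stylus from its rest and, with its tip, switch on the warmer plate on which the teapot stands: press the near end of the rocker in the matching place of the row fully home and keep it pressed with about 10 N for a second so that it latches (rockers and plates are in the same left-to-right order), never touching the rockers with the gripper. Leave the other rockers off and the pots where they stand. Then lay the stylus gently back on its rest, on both saddles, and let go.

Things in the scene. Friction and masses are not known exactly. Their poses are not given: they have to be found in the camera images.
- stylus_mid (a point): Centre of the loose bamboo stylus, 180 mm long, about 50 g, x axis pointing to its tip. Square handle, 16 x 16 mm, from 90 mm behind this point to 22 mm ahead of it (grip it at this point); then a round shaft 10 mm thick with a ball tip. It starts lying level on the rest, 42 mm above the table, tip roughly away from the robot.
- stylus_tip (a point): Centre of the stylus's ball tip (12 mm diameter), 84 mm ahead of stylus_mid along its axis. The ball reaches 6 mm further.
- rest_mid (a point): Where stylus_mid lies when the stylus is on its rest: 42 mm above the table, x axis towards the tip end. The fixed bamboo rest: base 150 x 56 x 8 mm, two saddles 12 mm thick, 55 mm either way along x, whose cheeks rise to 50 mm above the table and leave a 28 mm gap. It stands left or right of the switches.
- warmer: Fixed grey four-plate pot warmer; origin on the table under the centre of its switch bank, x axis away from the robot towards the plates, z up. The front ledge with the bank is 170 mm wide and 24 mm high and starts 55 mm before the origin; the plate base, 470 mm wide and 40 mm high, lies 125 to 255 mm behind the origin.
- bank (a point): Centre of the ledge's upper face, 24 mm above the table; axes as the warmer. The switch module over it has been set to an unknown height and holds it, so feel for it: tops of its five guard ribs (8 mm thick, 80 mm along x, slots 22 mm wide) 50 to 70 mm above the table. Four white rockers between them, 30 mm apart along y (45, 15, -15, -45 mm from here), rocker1 leftmost.
- rocker1 (a joint): Rocker 1 of 4 from the left seen from the robot; works plate 1. 0 = off, end near the robot up; 0.5 rad = on, that end down at its stop. About 3 N turns it; it stays where left, so press until the stop is felt. 60 x 20 x 10 mm. Press it 20 mm from its middle towards the robot: there its face is 40 to 60 mm above the table when off, 11 mm lower when on.
- rocker2 (a joint): Rocker 2 of 4 from the left seen from the robot; works plate 2. 0 = off, end near the robot up; 0.5 rad = on, that end down at its stop. About 3 N turns it; it stays where left, so press until the stop is felt. 60 x 20 x 10 mm. Press it 20 mm from its middle towards the robot: there its face is 40 to 60 mm above the table when off, 11 mm lower when on.
- rocker3 (a joint): Rocker 3 of 4 from the left seen from the robot; works plate 3. 0 = off, end near the robot up; 0.5 rad = on, that end down at its stop. About 3 N turns it; it stays where left, so press until the stop is felt. 60 x 20 x 10 mm. Press it 20 mm from its middle towards the robot: there its face is 40 to 60 mm above the table when off, 11 mm lower when on.
- rocker4 (a joint): Rocker 4 of 4 from the left seen from the robot; works plate 4. 0 = off, end near the robot up; 0.5 rad = on, that end down at its stop. About 3 N turns it; it stays where left, so press until the stop is felt. 60 x 20 x 10 mm. Press it 20 mm from its middle towards the robot: there its face is 40 to 60 mm above the table when off, 11 mm lower when on.
- plate1 (a point): Centre of the top of warming plate 1 of 4 from the left, a steel disc 98 mm across, 46 mm above the table, 190 mm behind the bank centre; one vessel stands on it.
- plate2 (a point): Centre of the top of warming plate 2 of 4 from the left, a steel disc 98 mm across, 46 mm above the table, 190 mm behind the bank centre; one vessel stands on it.
- plate3 (a point): Centre of the top of warming plate 3 of 4 from the left, a steel disc 98 mm across, 46 mm above the table, 190 mm behind the bank centre; one vessel stands on it.
- plate4 (a point): Centre of the top of warming plate 4 of 4 from the left, a steel disc 98 mm across, 46 mm above the table, 190 mm behind the bank centre; one vessel stands on it.
- teapot_mid (a point): Centre of the loose dark clay teapot: round body 82 mm across, domed lid with a ball knob, 76 mm tall, spout on one side and loop handle on the other, 125 mm overall. It stands on one of the four plates.
- canister_mid (a point): Centre of the loose clay canister, plain cylinder with a lid, 74 mm across, 83 mm tall, on another plate.
- bowl_mid (a point): Centre of the loose clay tea bowl, open, 92 mm across, 49 mm tall, on another plate.
- jug_mid (a point): Centre of the loose clay jug, open, waisted, with a handle and no spout tube, 72 mm across, 89 mm tall, on another plate.
- cup_tray_top (a point): Centre of the upper face of a fixed bamboo tray 150 x 100 x 12 mm that stands on the other side of the switches from the rest; the cup on it reaches 54 mm above the table.
There are look-alikes about, which are no part of the job. Leave any turquoise look-alike of the part that bears stylus_mid alone. What is shaped like the part that bears rest_mid but red is not meant.

How it is judged:
On the way, in this order (a step that is already met when the one before it is completed fails the run):
1. the stylus is lifted off its rest (distance between stylus_mid and rest_mid above 0.06 m), for 0.2 s.
2. the rocker of the teapot's plate is fully on, the others off, and the stylus keeps pressing on it with more than 5 N (((horizontal distance between teapot_mid and plate1 below 0.04 m and value of joint rocker1 above 0.44 rad and value of joint each of rocker2, rocker3, rocker4 below 0.1 rad) or (horizontal distance between teapot_mid and plate2 below 0.04 m and value of joint rocker2 above 0.44 rad and value of joint each of rocker1, rocker3, rocker4 below 0.1 rad) or (horizontal distance between teapot_mid and plate3 below 0.04 m and value of joint rocker3 above 0.44 rad and value of joint each of rocker1, rocker2, rocker4 below 0.1 rad) or (horizontal distance between teapot_mid and plate4 below 0.04 m and value of joint rocker4 above 0.44 rad and value of joint each of rocker1, rocker2, rocker3 below 0.1 rad)) and ((value of joint rocker1 above 0.44 rad and contact force between stylus and rocker1 above 5 N) or (value of joint rocker2 above 0.44 rad and contact force between stylus and rocker2 above 5 N) or (value of joint rocker3 above 0.44 rad and contact force between stylus and rocker3 above 5 N) or (value of joint rocker4 above 0.44 rad and contact force between stylus and rocker4 above 5 N))), for 0.5 s.
At the end, for the whole second after the job is handed in: The rocker of the plate under the teapot reads over 0.44 rad (stop at 0.5), the three others under 0.1 rad; the stylus lies still on both saddles of its rest, its centre within 20 mm along, 12 mm across and 5 mm in height of the rest's centre, in line with it within 0.15 rad (((horizontal distance between teapot_mid and plate1 below 0.04 m and value of joint rocker1 above 0.44 rad and value of joint each of rocker2, rocker3, rocker4 below 0.1 rad) or (horizontal distance between teapot_mid and plate2 below 0.04 m and value of joint rocker2 above 0.44 rad and value of joint each of rocker1, rocker3, rocker4 below 0.1 rad) or (horizontal distance between teapot_mid and plate3 below 0.04 m and value of joint rocker3 above 0.44 rad and value of joint each of rocker1, rocker2, rocker4 below 0.1 rad) or (horizontal distance between teapot_mid and plate4 below 0.04 m and value of joint rocker4 above 0.44 rad and value of joint each of rocker1, rocker2, rocker3 below 0.1 rad)) and x of stylus_mid in the frame of rest_mid between -0.02 and 0.02 m and y of stylus_mid in the frame of rest_mid between -0.012 and 0.012 m and z of stylus_mid in the frame of rest_mid between -0.005 and 0.006 m and angle between the x axis of stylus_mid and the x axis of rest_mid, either way round below 0.15 rad and linear speed of stylus below 0.02 m/s); the robot touches nothing.
It fails at once if a rocker of another plate is pressed ((value of joint rocker1 above 0.2 rad and not (horizontal distance between teapot_mid and plate1 below 0.04 m)) or (value of joint rocker2 above 0.2 rad and not (horizontal distance between teapot_mid and plate2 below 0.04 m)) or (value of joint rocker3 above 0.2 rad and not (horizontal distance between teapot_mid and plate3 below 0.04 m)) or (value of joint rocker4 above 0.2 rad and not (horizontal distance between teapot_mid and plate4 below 0.04 m))).
It fails at once if the gripper or arm touches a rocker (contact force between any of the fingers, the arm and rocker1 above 0.5 N or contact force between any of the fingers, the arm and rocker2 above 0.5 N or contact force between any of the fingers, the arm and rocker3 above 0.5 N or contact force between any of the fingers, the arm and rocker4 above 0.5 N).
It fails at once if the stylus is pressed on the warmer or a rocker with more than 22 N (contact force between stylus and warmer above 22 N).
It fails at once if a vessel is shifted by more than 15 mm (distance of any of teapot_mid, canister_mid, bowl_mid, jug_mid from where it was at the start of the episode above 0.015 m).
It fails at once if the stylus is dropped or thrown (over 0.6 m/s out of the fingers) (contact force between the fingers and stylus below 0.1 N and linear speed of stylus above 0.6 m/s).
It also fails if it takes over 59 s, if anything falls off the work surface, if the arm or the gripper's body presses on something with over 40 N, if the wrist force passes 120 N, or if a joint passes its speed limit or range.

## Working session

There is one attempt and no reset: what is moved stays moved. The work goes in short steps, Python scripts to look and compute and a shell command to move; the robot and the scene stay as the last step left them, time stands still between calls to the robot, and variables do not carry over. Pictures are saved under pics/ and viewed, about 8 in all and at most 12, crops included, and the job is handed in when it is done.

```bash
mkdir -p pics
cat > h.py <<'E'
import numpy as np, cv2
from rig import arm
from scipy.spatial.transform import Rotation as R
def pix2w(p,u,v,z=None):
    K=p["K"];z=p["z_map"][int(v),int(u)] if z is None else z
    c=np.array([(u-K[0,2])/K[0,0]*z,(v-K[1,2])/K[1,1]*z,z])
    Rm=cv2.Rodrigues(np.array(p["rvec"],float))[0]
    return Rm.T@(c-np.array(p["tvec"]).ravel())
def cloud(p,mask=None):
    z=p["z_map"]; m=z>0
    if mask is not None: m&=mask
    v,u=np.nonzero(m);z=z[m];K=p["K"]
    c=np.stack([(u-K[0,2])/K[0,0]*z,(v-K[1,2])/K[1,1]*z,z],1)
    Rm=cv2.Rodrigues(np.array(p["rvec"],float))[0]
    return (c-np.array(p["tvec"]).ravel())@Rm,u,v
def save(p,n): cv2.imwrite("pics/"+n,p["frame"][:,:,::-1])
E
python3 - <<'E'
from h import *
np.set_printoptions(precision=4,suppress=True)
print(arm.get_obs())
for n in ["scene","side"]:
    p=arm.get_image(n); save(p,n+"0.png")
    print(n,p["shot"],p["K"].tolist())
    for t in ["stylus_mid","warmer","rest_mid","bank","rocker1","rocker2","rocker3","rocker4","plate1","teapot_mid","canister_mid","bowl_mid","jug_mid","cup_tray_top"]:
        try: print(t,[(np.round(d["point"],3).tolist(),round(d["confidence"],2)) for d in arm.look_for(p,t)][:5])
        except Exception as e: print(t,e)
print(arm.get_obs()["time"])
E
```

```text
{'time': 0.0, 'joint_pos': array([-0.043 ,  0.4684, -0.0116,  1.6037,  0.006 ,  1.0714, -0.0563]), 'qvel': array([-0.0005,  0.0003, -0.0007, -0.0016, -0.0029, -0.0008,  0.0004]), 'joint_efforts': array([ -0.0002, -53.2374,   0.0212, -25.1299,   0.0114,   0.0077,
        -0.    ]), 'ee_pos': array([ 0.6494, -0.0001,  0.2303]), 'ee_rot': array([ 0.7071, -0.0007, -0.0006, -0.7071]), 'contact_force': array([ 0.4226,  0.904 , -0.3535]), 'wrist_torque': array([-0.0339,  0.007 ,  0.0047]), 'opening': 0.9976932199445087}
scene 1 [[605.6195620536382, 0.0, 320.14362322285007], [0.0, 605.6195620536382, 235.2974221682405], [0.0, 0.0, 1.0]]
stylus_mid [([0.47, 0.337, 0.047], 0.86), ([0.31, 0.171, 0.013], 0.64), ([0.718, -0.019, 0.04], 0.25)]
warmer [([0.714, -0.015, 0.042], 0.61)]
rest_mid [([0.485, 0.325, 0.011], 0.81), ([0.682, -0.165, 0.111], 0.75), ([0.436, 0.483, 0.014], 0.61)]
bank [([0.713, -0.015, 0.039], 0.78)]
rocker1 [([0.511, 0.052, 0.045], 0.73), ([0.502, -0.007, 0.043], 0.68), ([0.513, 0.087, 0.045], 0.61), ([0.503, 0.025, 0.042], 0.5), ([0.716, -0.015, 0.036], 0.33)]
rocker2 [([0.5
[... 987 characters left out ...]
67.89336765871684, 239.72605307246383], [0.0, 0.0, 1.0]]
stylus_mid [([0.301, 0.19, 0.015], 0.8), ([0.461, 0.346, 0.05], 0.7)]
warmer [([0.617, 0.094, 0.038], 0.64)]
rest_mid [([0.429, 0.496, 0.008], 0.89), ([0.476, 0.349, 0.011], 0.58)]
bank [([0.614, 0.097, 0.037], 0.74)]
rocker1 []
rocker2 []
rocker3 []
rocker4 []
plate1 [([0.615, 0.096, 0.037], 0.66), ([0.459, 0.348, 0.044], 0.42)]
teapot_mid [([0.687, 0.085, 0.093], 0.78), ([0.658, -0.13, 0.105], 0.63)]
canister_mid [([0.702, 0.205, 0.104], 0.73), ([0.613, 0.097, 0.037], 0.24)]
bowl_mid [([0.68, -0.058, 0.081], 0.57), ([0.618, 0.096, 0.036], 0.24)]
jug_mid [([0.657, -0.134, 0.105], 0.73)]
cup_tray_top [([0.463, -0.29, 0.021], 0.81)]
1.5
```

View images.

View pics/scene0.png

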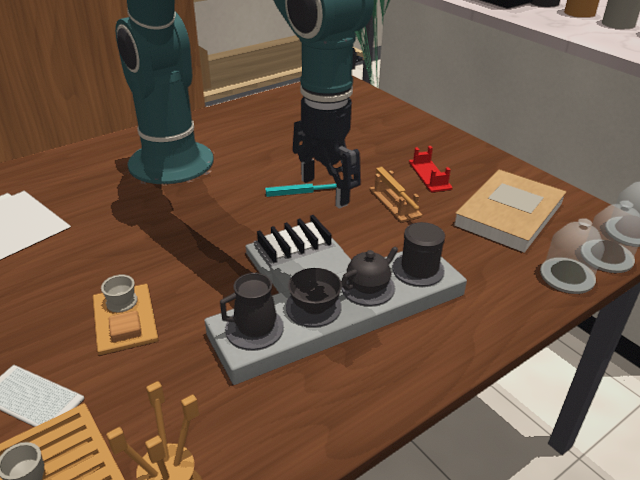

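View pics/side0.png

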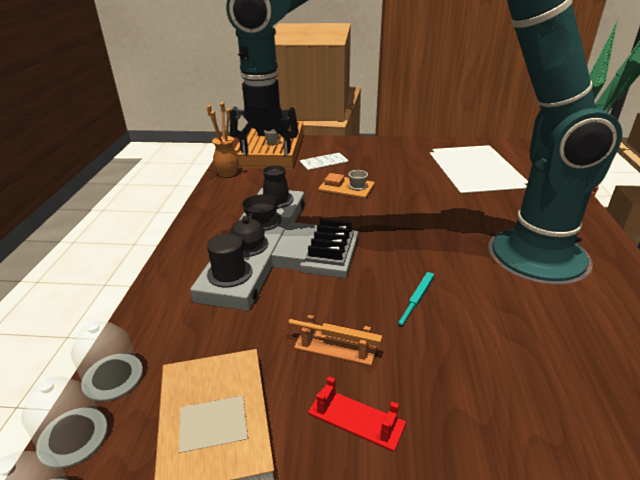

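Scene view, seen from the front with robot-left on the right: jug (255,305), bowl (315,295), teapot (370,275), canister (423,250). Left to right from the robot that is canister, teapot, bowl, jug, so the teapot is on plate 2 and rocker 2 is the target. The true bamboo rest and stylus are at (395,195). The turquoise stylus and the red rest are decoys.

```bash
cat > m.py <<'E'
from h import *
np.set_printoptions(precision=4,suppress=True)
def near(P,c,r): return np.hypot(P[:,0]-c[0],P[:,1]-c[1])<r
for n in ["scene","side"]:
    p=arm.get_image(n); P,u,v=cloud(p)
    f=p["frame"].astype(int); col=f[v,u]; 
    print(n,"table z",np.median(P[near(P,(.5,.2),.03),2]))
    # stylus+rest, bamboo: red>blue+60
    m=near(P,(.478,.337),.11)&(P[:,2]>.004)
    Q=P[m]; h=np.histogram(Q[:,2],np.arange(0,.06,.004)); print("rest hist",h[0])
    s=Q[(Q[:,2]>.044)&(Q[:,2]<.056)]
    print("stylus top n",len(s),"rect",cv2.minAreaRect((s[:,:2]*1000).astype(np.float32)), "z",np.median(s[:,2]), s[:,2].max())
    b=Q[(Q[:,2]<.014)]
    print("rest base",cv2.minAreaRect((b[:,:2]*1000).astype(np.float32)))
    w=P[near(P,(.6,.02),.4)&(P[:,2]>.033)&(P[:,2]<.044)&(P[:,0]>.56)&(P[:,1]<.3)&(P[:,1]>-.3)]
    print("plate base",len(w),cv2.minAreaRect((w[:,:2]*1000).astype(np.float32)),np.median(w[:,2]))
    g=P[near(P,(.505,.04),.13)&(P[:,2]>.018)&(P[:,2]<.03)&(P[:,0]<.6)]
    print("ledge",len(g),cv2.minAreaRect((g[:,:2]*1000).astype(np.float32)))
    k=near(P,(.505,.04),.1)&(P[:,2]>.03)&(P[:,2]<.1)&(P[:,0]<.58)
    br=col.sum(1)
    d=P[k&(br<130)]; wht=P[k&(br>420)]
    print("ribs",len(d),cv2.minAreaRect((d[:,:2]*1000).astype(np.float32)),np.percentile(d[:,2],[5,50,90,99]))
    if len(wht): print("white",len(wht),cv2.minAreaRect((wht[:,:2]*1000).astype(np.float32)),np.percentile(wht[:,2],[2,50,98]))
E
python3 m.py
```

```text
scene table z -0.0005116706915542262
rest hist [  0 343 239  44  41  41  34  46  63  74 110 164 199   5]
stylus top n 368 rect ((473.37054443359375, 343.4948425292969), (128.39144897460938, 157.08547973632812), 33.31583786010742) z 0.04834461379249079 0.05330622783339091
rest base ((498.2574157714844, 359.77447509765625), (151.962646484375, 171.5819091796875), 64.10042572021484)
plate base 6571 ((655.9747314453125, 12.990676879882812), (471.37322998046875, 211.286376953125), 81.8519058227539) 0.03934715971824014
ledge 428 ((527.656005859375, 31.194717407226562), (171.88632202148438, 157.93563842773438), 80.99626159667969)
ribs 1067 ((505.6898498535156, 33.24116516113281), (129.05740356445312, 84.26922607421875), 81.96072387695312) [0.0393 0.0553 0.0615 0.0634]
white 1366 ((525.23291015625, 30.179340362548828), (109.21121978759766, 144.510986328125), 0.3499608337879181) [0.0311 0.0353 0.0595]
side table z -0.0002236264961645168
rest hist [  0 818 468  37  26  32  37  33  66 136 175 279 463   6]
stylus top n 748 rect ((479.91339111328125, 338.968505859375), (45.261009216308594, 178.86895751953125), 77.82073211669922) z 0.048756994398981277 0.05333138435108175
rest base ((486.2645568847656, 379.03680419921875), (130.92930603027344, 151.36390686035156), 73.80072784423828)
plate base 2965 ((654.2877807617188, 17.441192626953125), (472.0506896972656, 208.0797576904297), 81.69682312011719) 0.03911312556940172
ledge 610 ((484.42181396484375, 68.75497436523438), (209.74635314941406, 115.26036071777344), 42.310550689697266)
ribs 1192 ((504.6658020019531, 37.911556243896484), (132.7994842529297, 80.22248077392578), 81.59622192382812) [0.0395 0.0544 0.0612 0.0628]
white 401 ((522.9580688476562, 36.123695373535156), (141.55406188964844, 121.07866668701172), 84.81442260742188) [0.0314 0.0341 0.0611]
```

```bash
cat > s.py <<'E'
from h import *
import sys
np.set_printoptions(precision=4,suppress=True)
def bamboo(p):
    P,u,v=cloud(p); c=p["frame"].astype(int)[v,u]
    m=(np.hypot(P[:,0]-.478,P[:,1]-.337)<.13)&(c[:,0]>c[:,2]+50)&(c[:,1]>.5*c[:,0])&(P[:,2]>.004)
    return P[m]
if __name__=="__main__":
  for n in sys.argv[1:]:
    p=arm.get_image(n); Q=bamboo(p)
    s=Q[Q[:,2]>.044]; c=np.median(s[:,:2],0); 
    for t in (.02,.012,.01):   # robust line fit
        d=np.linalg.svd(s[:,:2]-s[:,:2].mean(0),full_matrices=False)[2][0]; d*=np.sign(d[0])
        r=(s[:,:2]-s[:,:2].mean(0))@[-d[1],d[0]]; s=s[abs(r-np.median(r))<t]
    a=s[:,:2]@d; r=s[:,:2]@[-d[1],d[0]]
    mid=(a.max()+a.min())/2*d+np.median(r)*np.array([-d[1],d[0]])
    print(n,"stylus",len(s),"yaw",np.degrees(np.arctan2(d[1],d[0])),"len",np.ptp(a),"mid",mid,"z50/98",np.percentile(s[:,2],[50,98]),"width",np.ptp(r))
    b=Q[(Q[:,2]<.012)]; print(" base",cv2.minAreaRect((b[:,:2]*1000).astype(np.float32)))
E
python3 s.py scene side
python3 -m handwheel '[{"z":0.35,"x":-0.1},{"z":0.35,"x":-0.1},{"z":0.35,"x":-0.1},{"z":0.35,"x":-0.15},{"z":0.35,"x":-0.15},{"z":0.35,"x":-0.2},{"z":0.35,"x":-0.3},{"z":0.35,"x":-0.3}]'
```

```text
scene stylus 282 yaw -13.440968745859715 len 0.17866566458392708 mid [0.4811 0.3332] z50/98 [0.0484 0.0523] width 0.017979913269857206
 base ((487.134521484375, 330.2716369628906), (138.14578247070312, 168.5451202392578), 43.916709899902344)
side stylus 604 yaw -13.312256672141322 len 0.1772588534349963 mid [0.4794 0.3395] z50/98 [0.0488 0.0513] width 0.019727057846062157
 base ((475.4809875488281, 340.4610595703125), (56.390377044677734, 150.34896850585938), 76.22733306884766)$[0]: bad value
```

```bash
python3 -m handwheel '[{"z":0.3,"x":-0.2,"ay":-0.0361},{"ay":-0.0361},{"ay":-0.0361},{"ay":-0.0361},{"ay":-0.0361},{"ay":-0.0361},{"ay":-0.0361},{"ay":-0.0361}]'; python3 -m handwheel '[{"ay":-0.0361},{"ay":-0.0361},{"ay":-0.0361},{"ay":-0.0361},{}]'
python3 - <<'E'
from h import *
o=arm.get_obs(); print(o["time"],o["ee_pos"],R.from_quat(o["ee_rot"]).as_matrix(),o["joint_pos"])
p=arm.get_image("wrist"); save(p,"w0.png")
E
python3 s.py wrist
```

```text
1.7 [ 6.50017122e-01 -8.77314874e-05  2.31306666e-01] [[ 9.99999983e-01  4.94547039e-05  1.74859657e-04]
 [-1.74858038e-04 -3.27314945e-05  9.99999984e-01]
 [ 4.94604266e-05 -9.99999998e-01 -3.27228464e-05]] [-0.04296258  0.46749072 -0.01155254  1.60267515  0.00597049  1.07141348
 -0.05630946]$[0]: bad value
$[0]: bad value
  return _methods._mean(a, axis=axis, dtype=dtype,
  ret = um.true_divide(
s.py:13: RuntimeWarning: Mean of empty slice.
  d=np.linalg.svd(s[:,:2]-s[:,:2].mean(0),full_matrices=False)[2][0]; d*=np.sign(d[0])
Traceback (most recent call last):
  File "s.py", line 13, in <module>
    d=np.linalg.svd(s[:,:2]-s[:,:2].mean(0),full_matrices=False)[2][0]; d*=np.sign(d[0])
      ~~~~~~~~~~~~~~~~~~~~~~~~~~~~~~~~~~~~~~~~~~~~~~~~~~~~~~~~~~~~~^^^
IndexError: index 0 is out of bounds for axis 0 with size 0
```

```bash
python3 -m handwheel '[{"x":-0.2,"y":0,"z":0.35,"ax":0,"ay":0,"az":0},{"x":-0.2,"y":0,"z":0.35,"ax":0,"ay":0,"az":0},{"x":-0.2,"y":0,"z":0.35,"ax":0,"ay":0,"az":0},{"x":-0.2,"y":0,"z":0.35,"ax":0,"ay":0,"az":0},{"x":-0.2,"y":0,"z":0.35,"ax":0,"ay":0,"az":0},{"x":-0.2,"y":0,"z":0.35,"ax":0,"ay":0,"az":0},{"x":-0.2,"y":0,"z":0.35,"ax":0,"ay":0,"az":0},{"x":-0.2,"y":0,"z":0.35,"ax":0,"ay":0,"az":0}]'
```

```text
time: 2.47
ee_pos: [0.4889, 0.2814, 0.2316]
ee_rot: [-0.707, -0.0, -0.0, 0.707]
contact_force: [-0.6, 0.3, 0.5]
opening: 1.003
```

```bash
python3 -m handwheel '[{"x":-0.1,"y":0,"z":0.35,"ax":0,"ay":0,"az":0},{"x":0,"y":0,"z":0.2,"ax":0,"ay":0,"az":0},{"x":0,"y":0,"z":0,"ax":0,"ay":-0.036,"az":0},{"x":0,"y":0,"z":0,"ax":0,"ay":-0.036,"az":0},{"x":0,"y":0,"z":0,"ax":0,"ay":-0.036,"az":0},{"x":0,"y":0,"z":0,"ax":0,"ay":-0.036,"az":0},{"x":0,"y":0,"z":0,"ax":0,"ay":-0.036,"az":0},{"x":0,"y":0,"z":0,"ax":0,"ay":-0.036,"az":0}]'; python3 -m handwheel '[{"x":0,"y":0,"z":0,"ax":0,"ay":-0.036,"az":0},{"x":0,"y":0,"z":0,"ax":0,"ay":-0.036,"az":0},{"x":0,"y":0,"z":0,"ax":0,"ay":-0.036,"az":0},{"x":0,"y":0,"z":0,"ax":0,"ay":-0.036,"az":0},{"x":0,"y":0,"z":0,"ax":0,"ay":-0.036,"az":0},{"x":0,"y":0,"z":0,"ax":0,"ay":-0.036,"az":0},{"x":0,"y":0,"z":0,"ax":0,"ay":0,"az":0},{"x":0,"y":0,"z":0,"ax":0,"ay":0,"az":0}]'
python3 - <<'E'
from h import *
o=arm.get_obs(); print(o["time"],o["ee_pos"],R.from_quat(o["ee_rot"]).as_matrix().round(4),o["joint_pos"])
p=arm.get_image("wrist"); save(p,"w0.png")
E
python3 s.py wrist side
```

```text
time: 3.13
ee_pos: [0.4801, 0.335, 0.2313]
ee_rot: [0.666, 0.237, -0.237, -0.666]
contact_force: [-0.9, -1.1, 0.7]
opening: 0.999
time: 3.8
ee_pos: [0.4802, 0.3348, 0.2313]
ee_rot: [-0.551, -0.443, 0.443, 0.551]
contact_force: [-0.5, 0.1, 0.3]
opening: 0.996
3.8 [0.48016527 0.33478094 0.23125978] [[ 2.155e-01 -1.000e-04 -9.765e-01]
 [ 9.765e-01  0.000e+00  2.155e-01]
 [ 0.000e+00 -1.000e+00  1.000e-04]] [-0.34464811  0.39816345 -0.41098952  1.7447894   0.18093492  1.03604638
  0.53397786]
wrist stylus 2522 yaw -12.973066039390327 len 0.17751029981846755 mid [0.4785 0.3383] z50/98 [0.0501 0.0518] width 0.01602945357133595
 base ((474.51513671875, 339.3812255859375), (56.00559997558594, 148.63671875), 77.72026824951172)
side stylus 601 yaw -12.988127528811212 len 0.17897354973744356 mid [0.4798 0.3395] z50/98 [0.0489 0.0515] width 0.019519550871298197
 base ((475.8457336425781, 340.37908935546875), (57.514495849609375, 150.06170654296875), 76.4295883178711)
```

```bash
python3 -m handwheel '[{"x":0.03,"y":0.3,"z":0.024,"ax":0,"ay":0.003,"az":0},{"x":0,"y":0.35,"z":0,"ax":0,"ay":0,"az":0},{"x":0,"y":0.35,"z":0,"ax":0,"ay":0,"az":0},{"x":0,"y":0.35,"z":0,"ax":0,"ay":0,"az":0},{"x":0,"y":0.3,"z":0,"ax":0,"ay":0,"az":0},{"x":0,"y":0.23,"z":0,"ax":0,"ay":0,"az":0},{"x":0,"y":0.15,"z":0,"ax":0,"ay":0,"az":0},{"x":0,"y":0.05,"z":0,"ax":0,"ay":0,"az":0}]'; python3 -m handwheel '[{"x":0,"y":0,"z":0,"ax":0,"ay":0,"az":0},{"x":0,"y":0,"z":0,"ax":0,"ay":0,"az":0}]'
```

```text
time: 4.62
ee_pos: [0.4768, 0.3373, 0.0204]
ee_rot: [0.553, 0.439, -0.443, -0.553]
contact_force: [-0.4, 0.1, -0.2]
opening: 1.002
time: 4.78
ee_pos: [0.4787, 0.3389, 0.0239]
ee_rot: [0.553, 0.441, -0.441, -0.553]
contact_force: [0.1, 0.3, 0.4]
opening: 0.997
```

```bash
Z='{}'; python3 -m handwheel '[{"x":0,"y":0,"z":0,"ax":0,"ay":0,"az":0},{"x":0,"y":0,"z":0,"ax":0,"ay":0,"az":0},{"x":0,"y":0,"z":0,"ax":0,"ay":0,"az":0},{"x":0,"y":0,"z":0,"ax":0,"ay":0,"az":0},{"x":0,"y":0,"z":0,"ax":0,"ay":0,"az":0},{"x":0,"y":0,"z":0,"ax":0,"ay":0,"az":0},{"x":0,"y":0,"z":0,"ax":0,"ay":0,"az":0},{"x":0,"y":0,"z":0,"ax":0,"ay":0,"az":0}]' 0 110;  python3 -m handwheel '[{"x":0,"y":0,"z":0,"ax":0,"ay":0,"az":0},{"x":0,"y":0,"z":0,"ax":0,"ay":0,"az":0},{"x":0,"y":0,"z":0,"ax":0,"ay":0,"az":0},{"x":0,"y":0,"z":0,"ax":0,"ay":0,"az":0}]'; python3 s.py wrist
```

```text
time: 5.45
ee_pos: [0.4786, 0.3385, 0.0239]
ee_rot: [0.553, 0.441, -0.441, -0.552]
contact_force: [-0.8, -1.1, 4.8]
opening: 0.165
time: 5.78
ee_pos: [0.4786, 0.3384, 0.0238]
ee_rot: [0.553, 0.441, -0.441, -0.552]
contact_force: [-0.5, -0.8, 5.4]
opening: 0.169
wrist stylus 12900 yaw -12.482259305898271 len 0.1357347230909019 mid [0.4575 0.3439] z50/98 [0.0502 0.0515] width 0.017646066370218094
 base ((455.9197692871094, 380.4774475097656), (130.3863525390625, 98.5002670288086), 78.90995788574219)
```

```bash
python3 -m handwheel '[{"x":0,"y":-0.1,"z":0,"ax":0,"ay":0,"az":0},{"x":0,"y":-0.2,"z":0,"ax":0,"ay":0,"az":0},{"x":0,"y":-0.3,"z":0,"ax":0,"ay":0,"az":0},{"x":0,"y":-0.3,"z":0,"ax":0,"ay":0,"az":0},{"x":0,"y":-0.3,"z":0,"ax":0,"ay":0,"az":0},{"x":0,"y":-0.3,"z":0,"ax":0,"ay":0,"az":0},{"x":0,"y":-0.2,"z":0,"ax":0,"ay":0,"az":0},{"x":0,"y":0,"z":0,"ax":0,"ay":0,"az":0}]';  python3 -m handwheel '[{"x":-0.2,"y":0,"z":-0.05,"ax":0.03,"ay":0,"az":0},{"x":-0.35,"y":0,"z":-0.05,"ax":0,"ay":0,"az":0},{"x":-0.4,"y":0,"z":-0.05,"ax":0,"ay":0,"az":0},{"x":-0.4,"y":0,"z":-0.05,"ax":0,"ay":0,"az":0},{"x":-0.4,"y":0,"z":-0.05,"ax":0,"ay":0,"az":0},{"x":-0.4,"y":0,"z":-0.05,"ax":0,"ay":0,"az":0},{"x":-0.35,"y":0,"z":-0.05,"ax":0,"ay":0.013,"az":0},{"x":-0.3,"y":0,"z":0,"ax":0,"ay":0.013,"az":0}]'; python3 -m handwheel '[{"x":0,"y":0,"z":0,"ax":0.036,"ay":0,"az":0},{"x":0,"y":0,"z":0,"ax":0.036,"ay":0,"az":0},{"x":0,"y":0,"z":0,"ax":0.036,"ay":0,"az":0},{"x":0,"y":0,"z":0,"ax":0.036,"ay":0,"az":0},{"x":0,"y":0,"z":0,"ax":0,"ay":0,"az":0},{"x":0,"y":0,"z":0,"ax":0,"ay":0,"az":0}]'
python3 - <<'E'
from h import *
o=arm.get_obs(); print(o["time"],o["ee_pos"],R.from_quat(o["ee_rot"]).as_matrix().round(4).tolist(),o["joint_pos"])
p=arm.get_image("wrist"); save(p,"w1.png")
E
```

```text
time: 6.5
ee_pos: [0.4803, 0.3404, 0.1988]
ee_rot: [0.553, 0.444, -0.438, -0.552]
contact_force: [0.6, 0.3, 0.3]
opening: 0.168
time: 7.17
ee_pos: [0.4488, 0.0548, 0.1902]
ee_rot: [-0.545, -0.395, 0.439, 0.595]
contact_force: [0.5, -0.4, -0.2]
opening: 0.164
time: 7.67
ee_pos: [0.449, 0.0576, 0.1888]
ee_rot: [-0.397, -0.286, 0.517, 0.702]
contact_force: [-0.1, 0.7, -0.4]
opening: 0.164
7.6667 [0.44898383 0.05756916 0.18880799] [[0.3009, -0.4991, -0.8126], [0.9536, 0.15, 0.2609], [-0.0083, -0.8535, 0.5211]] [ 0.17944604  0.52375366 -0.33362437  1.77041439 -0.06367933  1.37280177
  1.13700722]
```

View pics/w1.png

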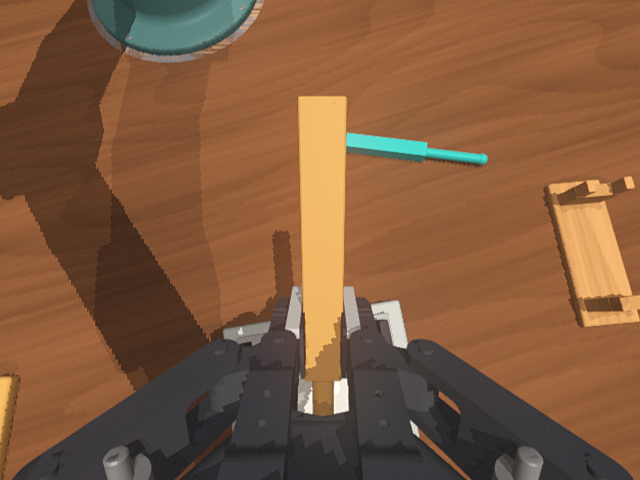

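The wrist view shows the stylus held straight between the pads, with the handle running from (322,100) to (322,380). The real rest is at (595,250). The ribs are hidden behind the fingers.

```bash
cat > plan.py <<'E'
from h import *
import sys
np.set_printoptions(precision=4,suppress=True)
TIP=np.array([0,-.019,-.084])
def go(tip,yaw,pitch,off=TIP):
    o=arm.get_obs(); Rc=R.from_quat(o["ee_rot"]); p=o["ee_pos"]
    y,t=np.radians([yaw,pitch])
    d=np.array([np.cos(t)*np.cos(y),np.cos(t)*np.sin(y),-np.sin(t)])
    x=np.array([-np.sin(y),np.cos(y),0]); Rd=R.from_matrix(np.stack([x,np.cross(-d,x),-d],1))
    rv=(Rc.inv()*Rd).as_rotvec()
    tgt=np.array(tip)-Rd.apply(off)
    print("t",o["time"],"tip now",p+Rc.apply(off),"TCP target",tgt)
    print("turn frac",rv/np.pi,"deg",np.degrees(np.linalg.norm(rv)),"then shift frac",Rd.inv().apply(tgt-p)/.1, "F",o["contact_force"],"j",o["joint_pos"])
if __name__=="__main__": go([float(a) for a in sys.argv[1:4]],float(sys.argv[4]),float(sys.argv[5]))
E
python3 plan.py .4873 .0532 .10 -8.2 45
```

```text
t 7.7167 tip now [0.5264 0.0335 0.1625] TCP target [0.4152 0.0636 0.146 ]
turn frac [ 0.0757 -0.0419  0.0298] deg 16.47255472761347 then shift frac [ 0.0058  0.5491 -0.0718] F [-0.646   0.6518  0.3283] j [ 0.1788  0.5209 -0.3345  1.7716 -0.0638  1.3728  1.137 ]
```

```bash
python3 -m handwheel '[{"x":0,"y":0,"z":0,"ax":0.0252,"ay":-0.014,"az":0.01},{"x":0,"y":0,"z":0,"ax":0.0252,"ay":-0.014,"az":0.01},{"x":0,"y":0,"z":0,"ax":0.0252,"ay":-0.014,"az":0.01},{"x":0,"y":0.1,"z":-0.02,"ax":0,"ay":0,"az":0},{"x":0,"y":0.15,"z":-0.02,"ax":0,"ay":0,"az":0},{"x":0,"y":0.15,"z":-0.02,"ax":0,"ay":0,"az":0},{"x":0,"y":0.1,"z":0,"ax":0,"ay":0,"az":0},{"x":0,"y":0.05,"z":0,"ax":0,"ay":0,"az":0}]'; python3 -m handwheel '[{"x":0,"y":0,"z":0,"ax":0,"ay":0,"az":0},{"x":0,"y":0,"z":0,"ax":0,"ay":0,"az":0}]'; python3 plan.py .4873 .0532 .085 -8.2 45
python3 - <<'E'
from h import *
a=[]
for n,(u,v) in (("scene",(295,245)),("side",(330,245))):
    p=arm.get_image(n); np.savez(n+"1.npz",**{k:p[k] for k in("frame","z_map","K","rvec","tvec")})
    c=p["frame"][v-65:v+65,u-65:u+65]; a.append(cv2.resize(c,(400,400),interpolation=cv2.INTER_CUBIC))
cv2.imwrite("pics/c1.png",np.hstack(a)[:,:,::-1])
E
```

```text
time: 8.38
ee_pos: [0.4129, 0.0632, 0.1476]
ee_rot: [-0.29, -0.251, 0.605, 0.698]
contact_force: [-0.5, -0.2, 0.5]
opening: 0.164
time: 8.55
ee_pos: [0.4151, 0.0629, 0.1482]
ee_rot: [-0.29, -0.251, 0.605, 0.698]
contact_force: [0.1, 0.6, -0.0]
opening: 0.165
t 8.55 tip now [0.4873 0.0525 0.1024] TCP target [0.4152 0.0636 0.131 ]
turn frac [ 0.0008 -0.     -0.0002] deg 0.1495941236174369 then shift frac [ 0.0068  0.1213 -0.1222] F [ 0.1309  0.5528 -0.0175] j [ 0.152   0.6881 -0.3511  1.7329 -0.0262  1.5001  1.2294]
```

View pics/c1.png

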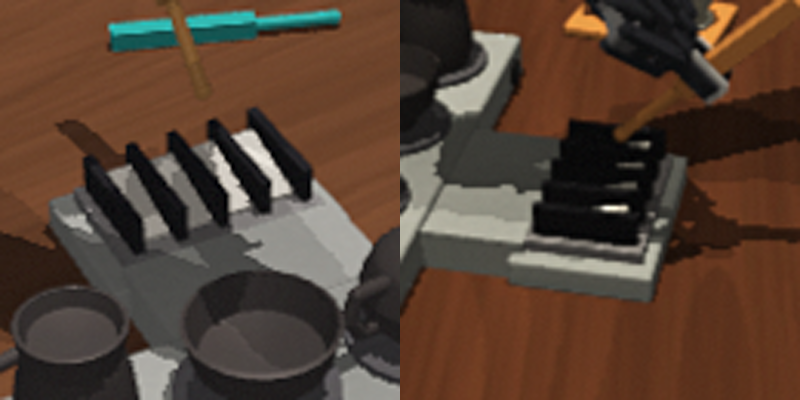

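The crops show the stylus tip above and robot-side of slot 2 (left crop, tip at about (203,92)). I'll measure the tip and ribs in the same images.

```bash
cat > rib.py <<'E'
from h import *
from scipy.optimize import minimize
np.set_printoptions(precision=4,suppress=True)
for n in ("scene","side"):
    p=dict(np.load(n+"1.npz")); P,u,v=cloud(p); c=p["frame"].astype(int)[v,u]
    k=(np.hypot(P[:,0]-.505,P[:,1]-.035)<.09)&(P[:,2]>.035)&(P[:,2]<.066)&(c.sum(1)<110)
    Q=P[k]; top=np.percentile(Q[:,2],97); Q=Q[Q[:,2]>top-.006]
    # fit comb: 5 boxes 80x8, pitch 30
    def cost(q):
        a=q[2];d=Q[:,:2]-q[:2]; X=d@[np.cos(a),np.sin(a)];Y=d@[-np.sin(a),np.cos(a)]
        Yr=Y-30e-3*np.clip(np.round(Y/.03),-2,2)
        return np.minimum(np.maximum(abs(Yr)-.004,0),.01).sum()+np.minimum(np.maximum(abs(X)-.04,0),.01).sum()+.02*(abs(Yr).sum()+abs(np.median(X)))
    r=min((minimize(cost,[.505,y,a],method="Nelder-Mead",options=dict(initial_simplex=None,xatol=1e-5,fatol=1e-7)) for y in (.027,.031,.035,.039,.043) for a in (-.18,-.143,-.1)),key=lambda r:r.fun)
    q=r.x; d=Q[:,:2]-q[:2];X=d@[np.cos(q[2]),np.sin(q[2])];Y=d@[-np.sin(q[2]),np.cos(q[2])]
    print(n,len(Q),"bank",q[:2],"yaw",np.degrees(q[2]),"top",top,"cost",r.fun,"Xrange",np.percentile(X,[1,99]),"Yrange",np.percentile(Y,[1,99]))
    # stylus tip: bamboo-coloured points above
    m=(c[:,0]>c[:,2]+25)&(P[:,2]>.075)&(P[:,2]<.2)&(np.hypot(P[:,0]-.487,P[:,1]-.053)<.05)&(c[:,1]<.85*c[:,0])
    S=P[m]; 
    if len(S):
        low=S[S[:,2]<S[:,2].min()+.012]; print("  tip pts",len(S),"lowest",S[:,2].min(),"mean low",low.mean(0),len(low))
    R8=q[2]; press=q[:2]+np.array([[np.cos(R8),-np.sin(R8)],[np.sin(R8),np.cos(R8)]])@[-.02,.015]; print("  press",press)
E
python3 rib.py
```

```text
scene 468 bank [0.507  0.0331] yaw -8.520284626351499 top 0.062368298168617074 cost 0.02904212910229452 Xrange [-0.0392  0.0398] Yrange [-0.063   0.0625]
  tip pts 247 lowest 0.0956708828097776 mean low [0.4903 0.0491 0.1032] 31
  press [0.4895 0.0509]
side 487 bank [0.5049 0.0378] yaw -8.54225583263646 top 0.06230967477739512 cost 0.12337141677698582 Xrange [-0.0394  0.039 ] Yrange [-0.0639  0.0646]
  tip pts 137 lowest 0.09675933912856038 mean low [0.4873 0.0556 0.1037] 25
  press [0.4874 0.0556]
```

```bash
python3 plan.py .4878 .0536 .07 -8.5 45; python3 -m handwheel '[{"x":0.011,"y":0.06,"z":-0.06,"ax":0,"ay":0.001,"az":-0.001},{"x":0,"y":0.06,"z":-0.06,"ax":0,"ay":0,"az":0},{"x":0,"y":0.06,"z":-0.06,"ax":0,"ay":0,"az":0},{"x":0,"y":0.05,"z":-0.05,"ax":0,"ay":0,"az":0},{"x":0,"y":0,"z":0,"ax":0,"ay":0,"az":0},{"x":0,"y":0,"z":0,"ax":0,"ay":0,"az":0}]';python3 plan.py .4878 .0536 .06 -8.5 45;  python3 - <<'E'
from h import *
a=[]
for n,(u,v) in (("scene",(295,235)),("side",(330,240))):
    p=arm.get_image(n); np.savez(n+"1.npz",**{k:p[k] for k in("frame","z_map","K","rvec","tvec")})
    c=p["frame"][v-40:v+40,u-40:u+40]; a.append(cv2.resize(c,(400,400),interpolation=cv2.INTER_CUBIC))
cv2.imwrite("pics/c2.png",np.hstack(a)[:,:,::-1])
E
```

```text
t 8.65 tip now [0.4879 0.0525 0.1023] TCP target [0.4158 0.0644 0.116 ]
turn frac [ 0.0009  0.0011 -0.0012] deg 0.3365960179501641 then shift frac [ 0.015   0.2278 -0.2264] F [ 0.3382 -0.6651 -0.5177] j [ 0.1521  0.6888 -0.3509  1.7316 -0.0262  1.5003  1.2295]
time: 9.15
ee_pos: [0.4147, 0.0639, 0.1143]
ee_rot: [-0.289, -0.249, 0.604, 0.7]
contact_force: [0.2, 0.5, -1.0]
opening: 0.157
t 9.15 tip now [0.4866 0.0532 0.0682] TCP target [0.4158 0.0644 0.106 ]
turn frac [-0.0004  0.0001 -0.0004] deg 0.10337356592372254 then shift frac [ 0.0061  0.0515 -0.066 ] F [ 0.1977  0.5355 -0.9765] j [ 0.1459  0.7395 -0.3427  1.7392 -0.0165  1.4467  1.2291]
```

View pics/c2.png

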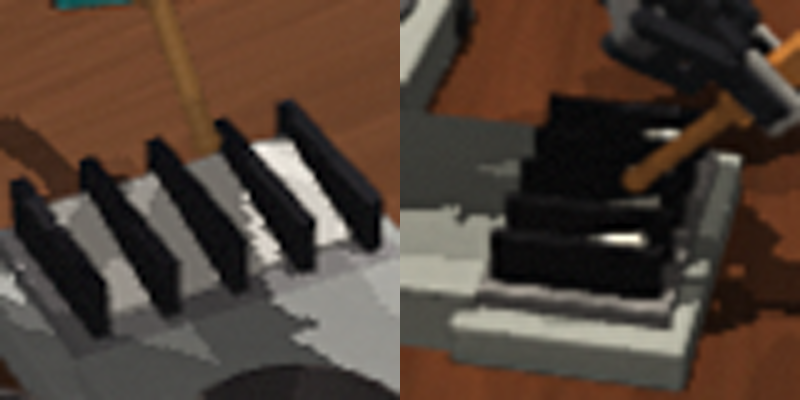

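```bash
cat >> rib.py <<'E'
    m=(c[:,0]>c[:,2]+25)&(P[:,2]>.058)&(P[:,2]<.11)&(np.hypot(P[:,0]-.487,P[:,1]-.053)<.03)&(c[:,1]<.85*c[:,0])
    S=P[m]; a=q[2]; L=(S[:,:2]-q[:2])@np.array([[np.cos(a),-np.sin(a)],[np.sin(a),np.cos(a)]])
    for lo in (.058,.066,.074,.082,.09):
        b=(S[:,2]>=lo)&(S[:,2]<lo+.008)
        if b.any(): print("  z",lo,"local x,y mean",L[b].mean(0),"y range",np.ptp(L[b][:,1]),b.sum())
    Rm=cv2.Rodrigues(p["rvec"])[0]; print("  cam at",-Rm.T@p["tvec"].ravel())
E
python3 rib.py
```

```text
scene 468 bank [0.5063 0.0334] yaw -8.498007022697898 top 0.06251122837511845 cost 0.02923660272440077 Xrange [-0.0399  0.0398] Yrange [-0.0633  0.0622]
  tip pts 194 lowest 0.07516103600201221 mean low [0.4783 0.0516 0.0814] 42
  press [0.4887 0.0512]
  z 0.058 local x,y mean [-0.0232  0.0119] y range 0.03027642670843368 8
  z 0.066 local x,y mean [-0.0198  0.014 ] y range 0.009210189445664107 25
  z 0.074 local x,y mean [-0.0268  0.0141] y range 0.00976737133461379 26
  z 0.082 local x,y mean [-0.0345  0.014 ] y range 0.009150743627187442 26
  z 0.09 local x,y mean [-0.0429  0.0143] y range 0.009842160734737423 27
  cam at [ 1.314  -0.5053  0.7745]
side 476 bank [0.5049 0.0377] yaw -8.300715013701417 top 0.06235892905747139 cost 0.1310787131314905 Xrange [-0.0392  0.0387] Yrange [-0.0649  0.0646]
  tip pts 106 lowest 0.07537750668171053 mean low [0.4761 0.0579 0.0816] 29
  press [0.4873 0.0554]
  z 0.058 local x,y mean [-0.0191  0.0108] y range 0.015866322100174933 5
  z 0.066 local x,y mean [-0.0206  0.0164] y range 0.0060530392252653685 16
  z 0.074 local x,y mean [-0.0269  0.0161] y range 0.005853926415946984 20
  z 0.082 local x,y mean [-0.0372  0.0155] y range 0.006639884453458478 19
  z 0.09 local x,y mean [-0.0423  0.0153] y range 0.006163036667443113 15
  cam at [0.4429 0.965  0.6696]
```

Relative to the ribs, the tip is at local (-20, about 15) mm in both views, so it is centred in slot 2 at the press point. Next I descend and feel for contact.

```bash
python3 -m handwheel '[{"x":0,"y":0.02,"z":-0.02,"ax":0,"ay":0,"az":0},{"x":0,"y":0.02,"z":-0.02,"ax":0,"ay":0,"az":0},{"x":0,"y":0.007,"z":-0.007,"ax":0,"ay":0,"az":0},{"x":0,"y":0.007,"z":-0.007,"ax":0,"ay":0,"az":0},{"x":0,"y":0,"z":0,"ax":0,"ay":0,"az":0},{"x":0,"y":0,"z":0,"ax":0,"ay":0,"az":0}]';python3 plan.py .4878 .0536 .047 -8.5 45;python3 -m handwheel '[{"x":0,"y":0.014,"z":-0.014,"ax":0,"ay":0,"az":0},{"x":0,"y":0.007,"z":-0.007,"ax":0,"ay":0,"az":0},{"x":0,"y":0,"z":0,"ax":0,"ay":0,"az":0}]';python3 plan.py .4878 .0536 .047 -8.5 45
```

```text
time: 9.75
ee_pos: [0.4151, 0.0639, 0.1073]
ee_rot: [-0.29, -0.25, 0.603, 0.699]
contact_force: [-1.1, -0.8, -0.7]
opening: 0.167
t 9.75 tip now [0.4871 0.0532 0.0614] TCP target [0.4158 0.0644 0.093 ]
turn frac [ 0.0001  0.0002 -0.0003] deg 0.07111267844465445 then shift frac [ 0.0054  0.097  -0.1056] F [-1.0802 -0.7608 -0.6893] j [ 0.1446  0.7495 -0.3409  1.7399 -0.0135  1.4346  1.2297]
time: 10.0
ee_pos: [0.415, 0.0639, 0.1041]
ee_rot: [-0.29, -0.25, 0.603, 0.7]
contact_force: [1.0, -0.0, -0.6]
opening: 0.167
t 10.0 tip now [0.4871 0.0532 0.0582] TCP target [0.4158 0.0644 0.093 ]
turn frac [ 0.0001  0.0002 -0.0003] deg 0.06507807824980157 then shift frac [ 0.0054  0.0742 -0.0837] F [ 0.9911 -0.0362 -0.5565] j [ 0.144   0.7543 -0.3401  1.7403 -0.0124  1.4296  1.23  ]
```

```bash
python3 -m handwheel '[{"x":0,"y":0.014,"z":-0.014,"ax":0,"ay":0,"az":0},{"x":0,"y":0.007,"z":-0.007,"ax":0,"ay":0,"az":0},{"x":0,"y":0,"z":0,"ax":0,"ay":0,"az":0}]';python3 -m handwheel '[{"x":0,"y":0.014,"z":-0.014,"ax":0,"ay":0,"az":0},{"x":0,"y":0.007,"z":-0.007,"ax":0,"ay":0,"az":0},{"x":0,"y":0,"z":0,"ax":0,"ay":0,"az":0}]';python3 -m handwheel '[{"x":0,"y":0.014,"z":-0.014,"ax":0,"ay":0,"az":0},{"x":0,"y":0,"z":0,"ax":0,"ay":0,"az":0},{"x":0,"y":0,"z":0,"ax":0,"ay":0,"az":0}]';python3 plan.py .4878 .0536 .047 -8.5 45
```

```text
time: 10.25
ee_pos: [0.4144, 0.064, 0.1016]
ee_rot: [-0.289, -0.249, 0.604, 0.7]
contact_force: [-1.5, -0.5, 3.0]
opening: 0.164
time: 10.5
ee_pos: [0.4146, 0.0641, 0.0983]
ee_rot: [-0.289, -0.25, 0.604, 0.7]
contact_force: [-2.7, -0.1, 4.5]
opening: 0.164
time: 10.75
ee_pos: [0.4149, 0.064, 0.0962]
ee_rot: [-0.29, -0.25, 0.604, 0.7]
contact_force: [-2.4, 1.2, 3.2]
opening: 0.165
t 10.75 tip now [0.4869 0.0533 0.0502] TCP target [0.4158 0.0644 0.093 ]
turn frac [-0.      0.0002 -0.0003] deg 0.06871884548957408 then shift frac [ 0.0051  0.0169 -0.0288] F [-2.4372  1.2192  3.1794] j [ 0.1424  0.7664 -0.3381  1.7412 -0.0094  1.4174  1.2306]
```

```bash
python3 -m handwheel '[{"x":0,"y":0.014,"z":-0.014,"ax":0,"ay":0,"az":0},{"x":0,"y":0,"z":0,"ax":0,"ay":0,"az":0},{"x":0,"y":0,"z":0,"ax":0,"ay":0,"az":0}]';python3 -m handwheel '[{"x":0,"y":0.007,"z":-0.007,"ax":0,"ay":0,"az":0},{"x":0,"y":0,"z":0,"ax":0,"ay":0,"az":0},{"x":0,"y":0,"z":0,"ax":0,"ay":0,"az":0}]';python3 plan.py .4878 .0536 .047 -8.5 45|head -1
```

```text
time: 11.0
ee_pos: [0.4149, 0.064, 0.0943]
ee_rot: [-0.29, -0.25, 0.604, 0.7]
contact_force: [-3.6, 0.9, 2.9]
opening: 0.163
time: 11.25
ee_pos: [0.4146, 0.064, 0.0939]
ee_rot: [-0.289, -0.25, 0.604, 0.7]
contact_force: [-5.9, -0.5, 6.3]
opening: 0.167
t 11.25 tip now [0.4866 0.0534 0.0478] TCP target [0.4158 0.0644 0.093 ]
```

```bash
python3 -m handwheel '[{"x":0,"y":0.004,"z":-0.004,"ax":0,"ay":0,"az":0},{"x":0,"y":0,"z":0,"ax":0,"ay":0,"az":0},{"x":0,"y":0,"z":0,"ax":0,"ay":0,"az":0}]';python3 plan.py .4878 .0536 .047 -8.5 45|head -1
```

```text
time: 11.5
ee_pos: [0.4145, 0.064, 0.0936]
ee_rot: [-0.289, -0.249, 0.604, 0.7]
contact_force: [-5.1, 0.8, 8.5]
opening: 0.166
t 11.5 tip now [0.4865 0.0534 0.0476] TCP target [0.4158 0.0644 0.093 ]
```

```bash
python3 -m handwheel '[{"x":0,"y":0.004,"z":-0.004,"ax":0,"ay":0,"az":0},{"x":0,"y":0,"z":0,"ax":0,"ay":0,"az":0},{"x":0,"y":0,"z":0,"ax":0,"ay":0,"az":0},{"x":0,"y":0,"z":0,"ax":0,"ay":0,"az":0}]';python3 -m handwheel '[{"x":0,"y":0,"z":0,"ax":0,"ay":0,"az":0},{"x":0,"y":0,"z":0,"ax":0,"ay":0,"az":0},{"x":0,"y":0,"z":0,"ax":0,"ay":0,"az":0},{"x":0,"y":0,"z":0,"ax":0,"ay":0,"az":0},{"x":0,"y":0,"z":0,"ax":0,"ay":0,"az":0},{"x":0,"y":0,"z":0,"ax":0,"ay":0,"az":0},{"x":0,"y":0,"z":0,"ax":0,"ay":0,"az":0},{"x":0,"y":0,"z":0,"ax":0,"ay":0,"az":0}]';python3 plan.py .4878 .0536 .047 -8.5 45|head -1
python3 - <<'E'
from h import *
a=[]
for n,(u,v) in (("scene",(295,235)),("side",(330,240))):
    p=arm.get_image(n); c=p["frame"][v-40:v+40,u-40:u+40]; a.append(cv2.resize(c,(400,400),interpolation=cv2.INTER_CUBIC))
cv2.imwrite("pics/c3.png",np.hstack(a)[:,:,::-1])
print(arm.get_obs()["contact_force"])
E
```

```text
time: 11.83
ee_pos: [0.4144, 0.0641, 0.0934]
ee_rot: [-0.289, -0.249, 0.604, 0.7]
contact_force: [-6.9, 0.4, 10.8]
opening: 0.164
time: 12.5
ee_pos: [0.4143, 0.0641, 0.0934]
ee_rot: [-0.289, -0.249, 0.604, 0.7]
contact_force: [-5.9, 0.1, 10.8]
opening: 0.162
t 12.5 tip now [0.4863 0.0535 0.0473] TCP target [0.4158 0.0644 0.093 ]
[-5.56613262 -0.84085069 10.30674245]
```

View pics/c3.png

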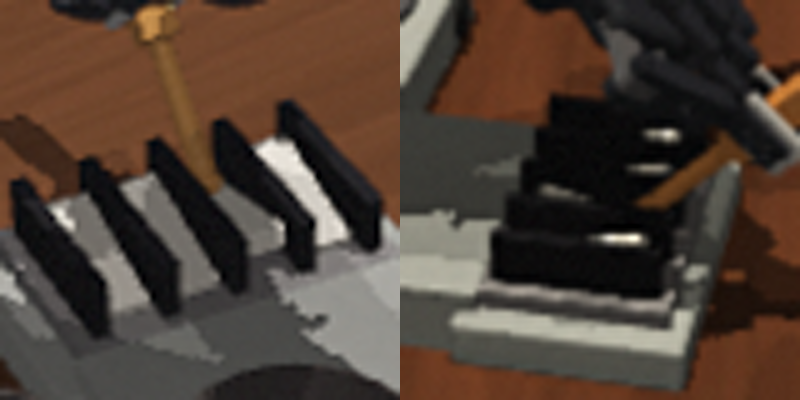

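The tip is down in slot 2 (left crop (205,180), third slot from the image left). Rocker 2's far end is raised and about 12 N is held. I hold a little longer, then lift.

```bash
python3 -m handwheel '[{"x":0,"y":0,"z":0,"ax":0,"ay":0,"az":0},{"x":0,"y":0,"z":0,"ax":0,"ay":0,"az":0},{"x":0,"y":0,"z":0,"ax":0,"ay":0,"az":0},{"x":0,"y":-0.01,"z":0.01,"ax":0,"ay":0,"az":0},{"x":0,"y":-0.05,"z":0.05,"ax":0,"ay":0,"az":0},{"x":0,"y":-0.1,"z":0.1,"ax":0,"ay":0,"az":0},{"x":0,"y":-0.15,"z":0.15,"ax":0,"ay":0,"az":0},{"x":0,"y":-0.2,"z":0.2,"ax":0,"ay":0,"az":0}]';python3 -m handwheel '[{"x":0,"y":-0.2,"z":0.2,"ax":0,"ay":0,"az":0},{"x":0,"y":-0.1,"z":0.1,"ax":0,"ay":0,"az":0},{"x":0,"y":0,"z":0,"ax":0,"ay":0,"az":0},{"x":0,"y":0,"z":0,"ax":0,"ay":0,"az":0}]';python3 - <<'E'
from h import *
np.set_printoptions(precision=4,suppress=True)
import sys
p=arm.get_image("scene"); P,u,v=cloud(p); c=p["frame"].astype(int)[v,u]
a=np.radians(-8.45); q=np.array([.5063,.0334]); L=(P[:,:2]-q)@np.array([[np.cos(a),-np.sin(a)],[np.sin(a),np.cos(a)]])
for i,y0 in enumerate((.045,.015,-.015,-.045)):
    m=(abs(L[:,1]-y0)<.008)&(abs(L[:,0])<.027)&(P[:,2]>.03)&(P[:,2]<.06)&(c.sum(1)>150)
    if m.sum()>10: print("rocker",i+1,m.sum(),"slope",np.degrees(np.arctan(np.polyfit(L[m,0],P[m,2],1)[0])),"z at front/back",np.polyval(np.polyfit(L[m,0],P[m,2],1),[-.02,.02]))
from plan import go
go([.4783-.0818*0,.3385,.2],-13,0,np.array([0,0,0]))
Q=arm.get_image("side"); save(Q,"side2.png")
# stylus axis vs tool
o=arm.get_obs(); Rm=R.from_quat(o["ee_rot"])
for p in (p,Q):
    P,u,v=cloud(p); c=p["frame"].astype(int)[v,u]; T=Rm.inv().apply(P-o["ee_pos"])
    m=(c[:,0]>c[:,2]+40)&(c[:,1]>.5*c[:,0])&(abs(T[:,0])<.02)&(abs(T[:,1]+.019)<.03)&(T[:,2]<-.025)&(T[:,2]>-.1); T=T[m]
    print(len(T),"shaft y at z=-.03,-.084",np.polyval(np.polyfit(T[:,2],T[:,1],1),[-.03,-.084]),"x",np.polyval(np.polyfit(T[:,2],T[:,0],1),[-.03,-.084]),"end",T[:,2].min())
E
```

```text
time: 13.27
ee_pos: [0.4154, 0.0635, 0.1646]
ee_rot: [-0.29, -0.25, 0.603, 0.7]
contact_force: [-0.6, -1.1, -0.3]
opening: 0.168
time: 13.6
ee_pos: [0.4159, 0.0637, 0.2072]
ee_rot: [-0.291, -0.251, 0.603, 0.699]
contact_force: [-0.7, -0.0, 0.3]
opening: 0.168
rocker 1 81 slope -12.410879693757899 z at front/back [0.0501 0.0413]
rocker 2 68 slope 1.369638760430902 z at front/back [0.0439 0.0448]
rocker 3 103 slope -13.015148200466692 z at front/back [0.0501 0.0408]
rocker 4 123 slope -15.025560114893 z at front/back [0.0511 0.0404]
t 13.65 tip now [0.4152 0.0637 0.2064] TCP target [0.4783 0.3385 0.2   ]
turn frac [-0.2493  0.0238 -0.0101] deg 45.12020066645578 then shift frac [2.8199 0.0642 0.0034] F [-0.0789  0.3474 -0.5585] j [ 0.1618  0.6091 -0.363   1.7094 -0.0519  1.5992  1.2211]
173 shaft y at z=-.03,-.084 [-0.0244 -0.0246] x [-0.0026 -0.0023] end -0.08949909343732783
121 shaft y at z=-.03,-.084 [-0.0205 -0.0202] x [0.0032 0.0032] end -0.09022884768759498
```

```bash
cat > prof.py <<'E'
from h import *
np.set_printoptions(precision=4,suppress=True)
a=np.radians(-8.45); A=[]
for n,q,w in (("scene",np.array([.5063,.0334]),(295,235)),("side",np.array([.5049,.0377]),(330,240))):
    p=arm.get_image(n); P,u,v=cloud(p); c=p["frame"].astype(int)[v,u].sum(1)
    L=(P[:,:2]-q)@np.array([[np.cos(a),-np.sin(a)],[np.sin(a),np.cos(a)]])
    for i,y0 in enumerate((.045,.015,-.015,-.045)):
        r=[]
        for x in np.arange(-.03,.031,.006):
            m=(abs(L[:,1]-y0)<.008)&(abs(L[:,0]-x)<.003)&(P[:,2]>.02)&(P[:,2]<.07)&(c>150)
            r.append(np.median(P[m,2])*1000 if m.sum()>2 else np.nan)
        print(n,i+1,np.round(r,1))
    f=p["frame"][w[1]-30:w[1]+30,w[0]-40:w[0]+40]; A.append(cv2.resize(f,(400,300),interpolation=cv2.INTER_CUBIC))
cv2.imwrite("pics/c4.png",np.hstack(A)[:,:,::-1])
E
python3 prof.py
```

```text
scene 1 [50.4 50.8 49.1 47.3 46.5 46.4 45.4 44.  42.5 39.  36.6]
scene 2 [ nan 39.7 41.1  nan 45.  47.1 48.3 49.4 48.4 45.  45.2]
scene 3 [50.8 51.3 49.8 46.8 47.6 45.5 44.4 43.2 41.1 39.1 34.5]
scene 4 [51.9 51.  49.8 48.3 47.5 44.3 45.8 43.5 40.  38.5 36.9]
side 1 [nan nan nan nan nan nan nan nan nan nan nan]
side 2 [ nan  nan  nan  nan  nan  nan  nan  nan  nan 52.8  nan]
side 3 [nan nan nan nan nan nan nan nan nan nan nan]
side 4 [ nan 51.7  nan  nan  nan  nan  nan  nan  nan  nan  nan]
```

View pics/c4.png

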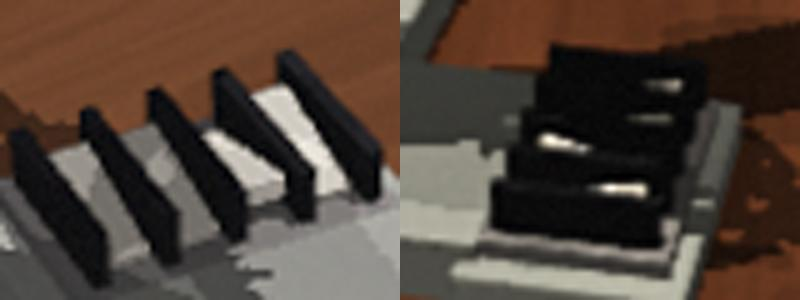

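Rocker 2 now slopes up away from the robot (39.7 to 49.4 mm, about 15°), so it is fully on. The other three keep their off slope. I return the stylus.

```bash
python3 -m handwheel '[{"x":0,"y":0,"z":0,"ax":-0.0356,"ay":0.0034,"az":-0.0014},{"x":0,"y":0,"z":0,"ax":-0.0356,"ay":0.0034,"az":-0.0014},{"x":0,"y":0,"z":0,"ax":-0.0356,"ay":0.0034,"az":-0.0014},{"x":0,"y":0,"z":0,"ax":-0.0356,"ay":0.0034,"az":-0.0014},{"x":0,"y":0,"z":0,"ax":-0.0356,"ay":0.0034,"az":-0.0014},{"x":0,"y":0,"z":0,"ax":-0.0356,"ay":0.0034,"az":-0.0014},{"x":0,"y":0,"z":0,"ax":-0.0356,"ay":0.0034,"az":-0.0014},{"x":0.1,"y":0,"z":0,"ax":0,"ay":0,"az":0}]'; python3 -m handwheel '[{"x":0.3,"y":0,"z":0,"ax":0,"ay":0,"az":0},{"x":0.35,"y":0,"z":0,"ax":0,"ay":0,"az":0},{"x":0.35,"y":0,"z":0,"ax":0,"ay":0,"az":0},{"x":0.35,"y":0,"z":0,"ax":0,"ay":0,"az":0},{"x":0.35,"y":0,"z":0,"ax":0,"ay":0,"az":0},{"x":0.35,"y":0,"z":0,"ax":0,"ay":0,"az":0},{"x":0.35,"y":0,"z":0,"ax":0,"ay":0,"az":0},{"x":0.2,"y":0,"z":0,"ax":0,"ay":0,"az":0}]'; python3 -m handwheel '[{"x":0.1,"y":0,"z":0,"ax":0,"ay":0,"az":0},{"x":0,"y":0,"z":0,"ax":0,"ay":0,"az":0},{"x":0,"y":0,"z":0,"ax":0,"ay":0,"az":0}]'; python3 -c "
from plan import *
go([.4786,.3384,.0245],-12.9,0,np.zeros(3))"; python3 s.py side
```

```text
time: 14.47
ee_pos: [0.4127, 0.0724, 0.206]
ee_rot: [0.554, 0.439, -0.442, -0.552]
contact_force: [-0.4, -0.5, -0.2]
opening: 0.163
time: 15.13
ee_pos: [0.4749, 0.331, 0.2055]
ee_rot: [-0.551, -0.44, 0.442, 0.554]
contact_force: [-0.5, -0.5, -0.3]
opening: 0.162
time: 15.38
ee_pos: [0.4773, 0.3357, 0.2056]
ee_rot: [-0.553, -0.439, 0.442, 0.553]
contact_force: [-0.3, -0.0, -0.2]
opening: 0.168
t 15.3833 tip now [0.4773 0.3357 0.2056] TCP target [0.4786 0.3384 0.0245]
turn frac [-0.001  -0.0003 -0.0009] deg 0.24253106971168004 then shift frac [ 0.0291  1.8108 -0.0063] F [-0.3199 -0.0237 -0.1758] j [-0.3031  0.4372 -0.4731  1.767   0.2307  0.9968  0.4798]
side stylus 819 yaw -13.699933510105003 len 0.17784154038002753 mid [0.479  0.3408] z50/98 [0.2267 0.2326] width 0.014471864415099678
 base ((475.6297912597656, 338.55059814453125), (58.86383056640625, 150.54269409179688), 78.08926391601562)
```

Down to just above the saddles, then slowly.

```bash
python3 -m handwheel '[{"x":0.03,"y":0.2,"z":-0.006,"ax":-0.001,"ay":0,"az":-0.001},{"x":0,"y":0.3,"z":0,"ax":0,"ay":0,"az":0},{"x":0,"y":0.3,"z":0,"ax":0,"ay":0,"az":0},{"x":0,"y":0.3,"z":0,"ax":0,"ay":0,"az":0},{"x":0,"y":0.25,"z":0,"ax":0,"ay":0,"az":0},{"x":0,"y":0.2,"z":0,"ax":0,"ay":0,"az":0},{"x":0,"y":0.1,"z":0,"ax":0,"ay":0,"az":0},{"x":0,"y":0.05,"z":0,"ax":0,"ay":0,"az":0}]'; python3 -m handwheel '[{"x":0,"y":0.02,"z":0,"ax":0,"ay":0,"az":0},{"x":0,"y":0,"z":0,"ax":0,"ay":0,"az":0},{"x":0,"y":0,"z":0,"ax":0,"ay":0,"az":0}]'; python3 -c "
from plan import *
go([.4786,.3384,.0245],-12.9,0,np.zeros(3))"; python3 s.py side
```

```text
time: 16.1
ee_pos: [0.479, 0.3376, 0.0353]
ee_rot: [0.554, 0.44, -0.44, -0.554]
contact_force: [0.0, -0.2, 0.1]
opening: 0.165
time: 16.35
ee_pos: [0.4802, 0.3402, 0.036]
ee_rot: [-0.553, -0.442, 0.439, 0.553]
contact_force: [1.0, 0.3, -0.0]
opening: 0.166
t 16.35 tip now [0.4802 0.3402 0.036 ] TCP target [0.4786 0.3384 0.0245]
turn frac [ 0.001  -0.0004  0.0013] deg 0.3007477637844053 then shift frac [-0.0214  0.1148  0.0112] F [ 1.0063  0.2992 -0.0326] j [-0.3853  0.6656 -0.3785  1.8583  0.3704  0.6819  0.3643]
side stylus 668 yaw -13.368603130174638 len 0.17893872042158393 mid [0.4822 0.3447] z50/98 [0.058  0.0632] width 0.01963391508647283
 base ((484.1152648925781, 378.6727600097656), (138.2522430419922, 150.3837127685547), 77.92265319824219)
```

```bash
python3 -m handwheel '[{"x":-0.021,"y":0.03,"z":0.011,"ax":0,"ay":0,"az":0},{"x":0,"y":0.03,"z":0,"ax":0,"ay":0,"az":0},{"x":0,"y":0.03,"z":0,"ax":0,"ay":0,"az":0},{"x":0,"y":0.015,"z":0,"ax":0,"ay":0,"az":0},{"x":0,"y":0,"z":0,"ax":0,"ay":0,"az":0},{"x":0,"y":0,"z":0,"ax":0,"ay":0,"az":0}]'; python3 -m handwheel '[{"x":0,"y":0.01,"z":0,"ax":0,"ay":0,"az":0},{"x":0,"y":0,"z":0,"ax":0,"ay":0,"az":0},{"x":0,"y":0,"z":0,"ax":0,"ay":0,"az":0}]'; python3 s.py side
```

```text
time: 16.9
ee_pos: [0.4777, 0.3382, 0.024]
ee_rot: [-0.553, -0.441, 0.439, 0.553]
contact_force: [0.6, -0.0, -0.5]
opening: 0.166
time: 17.15
ee_pos: [0.4778, 0.3383, 0.0239]
ee_rot: [-0.553, -0.441, 0.439, 0.553]
contact_force: [-1.8, -2.0, 6.5]
opening: 0.169
side stylus 450 yaw -12.833954269724378 len 0.17747073941133074 mid [0.4786 0.34  ] z50/98 [0.0488 0.0513] width 0.017675571692943648
 base ((484.8883056640625, 340.376953125), (70.8111343383789, 171.2623291015625), 66.55653381347656)
```

```bash
python3 -m handwheel '[{"x":0,"y":0,"z":0,"ax":0,"ay":0,"az":0},{"x":0,"y":0,"z":0,"ax":0,"ay":0,"az":0},{"x":0,"y":0,"z":0,"ax":0,"ay":0,"az":0},{"x":0,"y":0,"z":0,"ax":0,"ay":0,"az":0},{"x":0,"y":0,"z":0,"ax":0,"ay":0,"az":0},{"x":0,"y":0,"z":0,"ax":0,"ay":0,"az":0},{"x":0,"y":0,"z":0,"ax":0,"ay":0,"az":0},{"x":0,"y":0,"z":0,"ax":0,"ay":0,"az":0}]' 0.8 20; python3 -m handwheel '[{"x":0,"y":0,"z":0,"ax":0,"ay":0,"az":0},{"x":0,"y":-0.1,"z":0,"ax":0,"ay":0,"az":0},{"x":0,"y":-0.2,"z":0,"ax":0,"ay":0,"az":0},{"x":0,"y":-0.3,"z":0,"ax":0,"ay":0,"az":0},{"x":0,"y":-0.3,"z":0,"ax":0,"ay":0,"az":0},{"x":0,"y":-0.3,"z":0,"ax":0,"ay":0,"az":0},{"x":0,"y":-0.3,"z":0,"ax":0,"ay":0,"az":0},{"x":0,"y":-0.2,"z":0,"ax":0,"ay":0,"az":0}]';python3 -m handwheel '[{"x":0,"y":0,"z":0,"ax":0,"ay":0,"az":0},{"x":0,"y":0,"z":0,"ax":0,"ay":0,"az":0},{"x":0,"y":0,"z":0,"ax":0,"ay":0,"az":0},{"x":0,"y":0,"z":0,"ax":0,"ay":0,"az":0}]'; python3 s.py wrist side; python3 prof.py|head -4
python3 - <<'E'
from h import *
p=arm.get_image("side");save(p,"side3.png")
E
```

```text
time: 17.87
ee_pos: [0.4778, 0.3382, 0.0231]
ee_rot: [-0.553, -0.441, 0.439, 0.553]
contact_force: [-0.4, 1.1, -0.4]
opening: 0.801
time: 18.53
ee_pos: [0.4781, 0.3386, 0.1971]
ee_rot: [-0.553, -0.443, 0.438, 0.553]
contact_force: [0.9, 0.5, 0.2]
opening: 0.802
time: 18.87
ee_pos: [0.4768, 0.3371, 0.192]
ee_rot: [-0.553, -0.441, 0.44, 0.553]
contact_force: [0.5, -0.0, -0.6]
opening: 0.8
wrist stylus 3168 yaw -12.67957223648366 len 0.1781006638799525 mid [0.4779 0.3392] z50/98 [0.0501 0.0516] width 0.01602769547570504
 base ((474.54827880859375, 339.35968017578125), (56.19291687011719, 149.8809356689453), 77.8316421508789)
side stylus 621 yaw -12.73640354927901 len 0.1782281189385761 mid [0.4789 0.34  ] z50/98 [0.0489 0.0519] width 0.01790270772737579
 base ((475.57781982421875, 344.39569091796875), (152.02989196777344, 98.44219970703125), 11.329644203186035)
scene 1 [50.4 50.8 49.4 48.5 47.1 44.4 45.6 43.7 42.6 40.7 37. ]
scene 2 [ nan  nan 42.2 43.3 45.8 45.4 47.7 49.8 50.5 36.4 46.6]
scene 3 [51.3 51.  50.6 48.2 46.5 45.6 44.4 43.4 41.6 39.9 35.8]
scene 4 [50.8 52.3 50.2 48.5 47.1 45.6 44.2 43.  40.6 39.5 35.1]
```

View pics/side3.png

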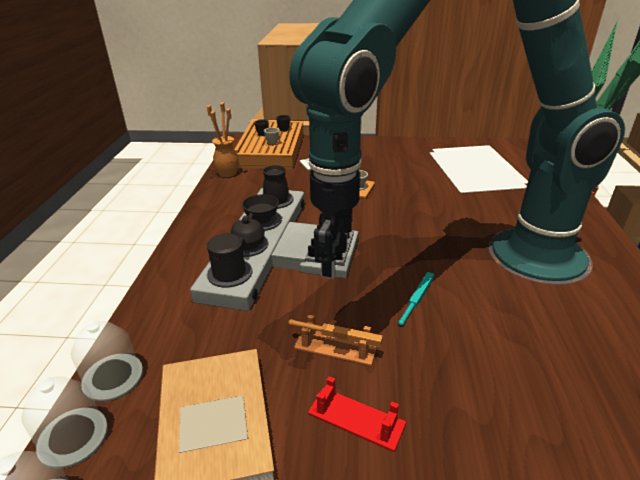

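The stylus lies on both saddles at (335,335). Its mid is within 4 mm of the rest centre and it is aligned. Rocker 2 is on, the others are off and the gripper is clear, so I hand in.

```bash
python3 -c "
from rig import arm
print(arm.get_obs()['qvel'].round(3)); print(arm.sign_off())"
```

```text
[ 0.    -0.003 -0.001 -0.004  0.001  0.002 -0.002]
the job is handed in; nothing more can be done
None
```

I switched on the warmer plate under the teapot (plate 2) with rocker 2, laid the stylus back on its rest and handed the job in after about 19 s of robot time. The system reports no verdict, so the results below are from my own measurements.

**Press:** I gripped the stylus at its middle, tilted it 45° and pressed rocker 2 against its stop with about 10–12 N for over a second.

**Rockers:** From the depth image, rocker 2 ends up tilted about +15° and the other three about -13°. That matches on and off.

**Stylus:** It lies on both saddles at its original height, about 3–4 mm from the rest centre along its length. It is in line with the rest to within about 1° and the gripper is clear of it. The pots stand on their plates in the last picture, but I did not measure their positions again at the end.

**Disagreements:**
- The scene and side cameras differed by about 4 mm on where the switch bank lies, so I positioned the tip relative to the guard ribs as seen in each view.
- A first slope fit for rocker 2 gave only 1.4° because of mixed pixels at its far end. The point-by-point profile and a close-up picture showed it fully on.

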